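# Stack the snack tiffin on its carrier base

## Robot

A 7-joint arm with a two-finger parallel gripper is mounted at the origin on the work surface. World frame = base frame: x ahead of the robot, y to its left, z up, the work surface at z = 0. Lengths are in m, angles in rad, forces in N, time in s.
With the tool pointing down it reaches from about 0.425 to 0.825 m from the base axis. Payload 3.6 kg.
Tool frame: the origin (TCP) lies midway between the tips of the shut fingers; the grasp point (between the pads) lies 19 mm behind it; z points along the fingers, y is the line along which they close (so a half turn about z gives the same grasp; the last joint's range is limited). The gripper opens to 93 mm and grips with 3 to 60 N. Pads are 15 mm wide; open, the fingers measure 128 mm over their backs; the gripper's body (75 mm by 188 mm) begins 65 mm behind the grasp point.
Start: joints at [-1.246, 0.615, -0.013, 1.423, 0.008, 1.103, -0.04], TCP at [0.223, 0.61, 0.219] pointing down, gripper open.
Joint ranges: [-3.12, 3.12], [-0.3, 2.06], [-1.34, 1.32], [0.26, 2.42], [-1.36, 4.5], [0.01, 1.98], [-2.84, 2.84]. Speed limits (rad/s): [2.79, 2.79, 3.14, 3.14, 3.14, 3.14, 3.14].

## Interface

Orientations are given as a unit quaternion [x, y, z, w].
In Python, from cell import robot, move_gripper, telemetry, viewer gives the robot as it stands. Calls block until the motion is done:
- robot.reach(position, orientation): joint-space move of the TCP to a pose.
- robot.servo_line(position, rate=0.15, orientation=None): straight line of the TCP; orientation=None keeps the orientation; rate is the mean speed in m/s.
- robot.move_joints(angles): joint-space move.
- move_gripper(opening, force=None): opening from 0.0 (shut) to 1.0 (fully open); force is the grip in N (None keeps the last); returns when the fingers have stopped.
- robot.hold(seconds).
- robot.inverse_kinematics(position, orientation): joint angles nearest the present ones, or None.
- telemetry.read_state(): the state.
- viewer.get_image(name): name is "side" or "top"; returns a dict with "pixels" (480x640x3 uint8, red, green, blue), "camera_matrix" (3x3 intrinsics, pixels), "k1" (the pictures are not rectified: a ray, as slopes to the right and down, at radius r is drawn at 1 + k1 r^2 times it, then the intrinsics apply), "rvec" (rotation vector, rad) and "tvec" (3), from world to camera coordinates, as OpenCV has them. Camera axes: x right, y down, z forward; pixel columns grow to the right and rows downward; lengths in m; the calibration is good to about 2 mm. A picture is of the moment at which its call begins. There is no depth.
A pose or a line that the arm cannot do raises robot.MotionError and nothing moves.
- robot.close_job(): hands the job in; it is judged then, once.
Trained networks look in the newest picture that a camera, given by its name, has taken for a name from the list of things; names that differ only in an ending like _2 or _b are one class to them, and where a whole thing is asked for, a point or a joint stands for the part that bears it (a point fixed in the world has none). Each returns a list of dicts, best first, with "p" (0 to 1); they miss things now and then, are a little off and sometimes report something else, mostly with a low value. They report only what shows in the picture. A call takes as long as a camera call. They do not tell look-alikes from the thing itself.
- viewer.silhouettes(camera, thing): "mask" (480x640 bool, what is visible of it) and "position" ([row, column] in pixels, amid what is visible of it).
The state is a dict: "time_s": time; "joints": joint angles; "qd": joint speeds; "tau": joint torques, N m; "ee_pos": TCP position; "tool_rot": TCP orientation; "force": force on the tool from outside, world axes, zero at the start; "torque": the same for the moment, N m; "width": opening from 0.0 (shut) to 1.0 (fully open); "grip_force": force on a finger pad.
Only numpy, scipy, OpenCV 4.12 (cv2) and the standard library are available. Lean on these libraries where they do the work, as an engineer would, in place of code of your own. Each camera call takes 0.05 s, during which the arm holds its last target. There are 200 camera calls.

## Task

Put the little tiffin together on its dark carrier base, building it up one piece at a time from the bottom: first the tier with the notched flange, turned so that its two notches drop over the base's two posts and it sits flat, then the blue tier, then the red tier, and last the lid, each nested fully home and upright in the one below. Leave the two clay diyas, the tealight cup and the battery diya where they stand.

Things in the scene. Friction and masses are not known exactly. Their poses are not given: they have to be found in the camera images.
- base: Carrier base, fixed: dark steel disc 104 mm across, 8 mm thick, with two upright yellow posts 10 mm thick (tapered to 5 mm at the tip) 39 mm to either side of the centre along its own +y and -y, tips 22 mm above the disc and 30 mm above the table. Origin: centre of the underside; z up.
- tier_bottom: Bottom tier, bare aluminium, 200 g, 52 mm high: open can, outside 64 mm, mouth 58 mm, on a square flange 88x88x4 mm (its flat underside) with a notch 16 mm wide, 12 deep in the middle of its +y and -y edges (either way round fits). Grip the can along its x, above the flange, to keep the fingers off the posts. Origin: centre of underside, z up; seated it is 8 mm above the base's.
- tier_blue: Blue tier, 120 g, 42 mm high: open aluminium can, outside 64 mm, mouth 58 mm, with a blue band low down and blue inside floor. Its foot, 51 mm across and 7 mm high (tapered to 45 mm), nests in the mouth below; the shoulder rests on that rim. Any yaw. Origin: centre of the foot's underside, z up; nested it is 45 mm above the bottom tier's.
- tier_red: Red tier, 100 g, 34 mm high: like the blue tier (outside 64 mm, mouth 58 mm, foot 51 mm across and 7 mm high) but with red band and red inside floor. Any yaw. Origin: centre of the foot's underside, z up; nested it is 35 mm above the blue tier's.
- lid: Lid, 80 g: bare aluminium disc 64 mm across with the same 51 mm foot, 7 mm high, and an upright black knob 18 mm across in its middle. Heights over the foot's underside: disc edge 10 mm, disc beside the knob 14 mm, knob top 37 mm. Any yaw. Origin: centre of the foot's underside, z up; closed it is 27 mm above the red tier's.
- diya_a: Bystander: terracotta diya (open clay oil-lamp bowl) 68 mm across with a small spout towards its +x, 22 mm high. Loose; origin: centre of the underside.
- diya_b: Bystander: a second terracotta diya, the same as the first.
- tealight_cup: Bystander: amber glass tealight cup 56 mm across and 35 mm high with a white candle in it. Loose; origin: centre of the underside.
- battery_diya: Bystander: orange plastic battery diya 64 mm across with a yellow plastic flame, 42 mm high, and a small black toggle on top. Loose; origin: centre of the underside.
Things that resemble listed ones, but are neither listed nor needed, are in the scene too. Leave any turquoise look-alike of the tier_bottom alone.

How it is judged:
By the outcome, as a careful person would: the job done as asked, in the order asked, and still so for the second after the job is handed in, with the robot touching nothing.
It also fails if it takes over 115 s, if anything falls off the work surface, if the arm or the gripper's body presses on something with over 40 N, if the wrist force passes 120 N, or if a joint passes its speed limit or range.

## Working session

There is one attempt and no reset: what is moved stays moved. The work goes in short steps, each a Python script; the robot and the scene stay as the last script left them, time stands still between calls to the robot, and variables do not carry over. Pictures are saved under pics/ and viewed, at most 14 in all, crops included, and the job is handed in when it is done.

```bash
mkdir -p pics; ls; python3 - <<'E'
from cell import robot, move_gripper, telemetry, viewer
import cv2,numpy as np
for n in("top","side"):
    d=viewer.get_image(n); cv2.imwrite(f"pics/{n}0.png",d["pixels"][:,:,::-1])
    R=cv2.Rodrigues(np.array(d["rvec"],float))[0]
    print(n,d["camera_matrix"],d["k1"],-R.T@np.array(d["tvec"]).ravel(),R[2])
    for t in["base","tier_bottom","tier_blue","tier_red","lid","diya_a","tealight_cup","battery_diya"]:
        print(t,[(round(o["p"],2),np.round(o["position"]),int(o["mask"].sum())) for o in viewer.silhouettes(n,t)])
print(telemetry.read_state())
E
```

```text
pics
top [[457.37468503   0.         310.74032221]
 [  0.         457.37468503 236.87064446]
 [  0.           0.           1.        ]] -0.1113247417230869 [ 0.35909587 -0.01298248  1.05890706] [ 0.14370914 -0.01346725 -0.98952833]
base [(0.6, array([262., 395.]), 1588)]
tier_bottom [(0.8, array([262., 203.]), 1450), (0.78, array([261., 143.]), 1386), (0.6, array([323., 170.]), 1503), (0.32, array([266., 393.]), 1538)]
tier_blue [(0.62, array([187., 251.]), 667)]
tier_red [(0.79, array([199., 356.]), 612)]
lid [(0.71, array([270., 302.]), 606), (0.26, array([259., 205.]), 1413)]
diya_a [(0.58, array([192., 165.]), 648), (0.56, array([201., 425.]), 639)]
tealight_cup [(0.85, array([151., 304.]), 486)]
battery_diya [(0.78, array([266., 473.]), 608), (0.39, array([154., 307.]), 454)]
side [[484.43642034   0.         322.34727061]
 [  0.         484.43642034 244.01148424]
 [  0.           0.           1.        ]] -0.0785109187312537 [ 0.00303427 -0.5773881   0.46750596] [ 0.6109963   0.6171972  -0.49573293]
base [(0.71, array([324., 366.]), 2625)]
tier_bottom [(0.92, array([232., 124.])
[... 471 characters left out ...]
s': array([-1.24648747,  0.61487114, -0.01261596,  1.42340598,  0.00816097,
        1.10339423, -0.04040957]), 'qd': array([-1.85164151e-05, -6.36877501e-04,  1.24848866e-04,  1.47654917e-03,
       -1.33256986e-03,  1.89661836e-03, -3.78476209e-04]), 'tau': array([-2.17959905e-05, -4.58804047e+01,  2.09048493e-01, -1.66033638e+01,
       -6.10623672e-02,  1.31853973e-02,  6.60246428e-05]), 'ee_pos': array([0.22335298, 0.61038998, 0.21865696]), 'tool_rot': array([ 1.74470300e-01,  9.84662437e-01, -1.43287041e-05,  2.13799174e-06]), 'force': array([ 0.24258817,  1.05778749, -0.83405311]), 'torque': array([ 0.0373981 , -0.03767447, -0.03262644]), 'grip_force': 0.0, 'width': 1.0017644972131028}
```

View pics/top0.png

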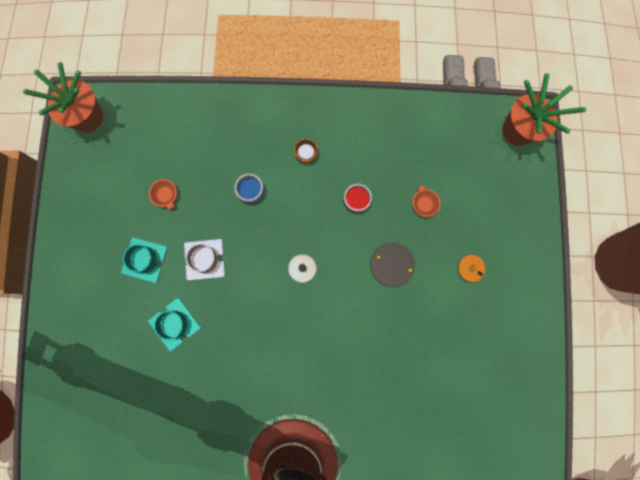

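View pics/side0.png

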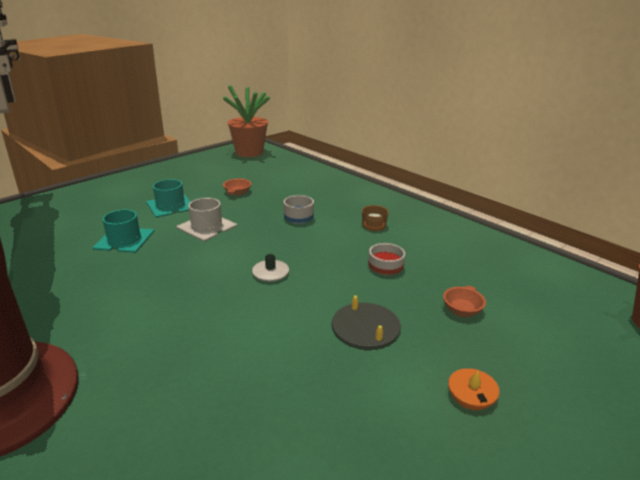

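The two pictures agree. In the top view (column, row), the aluminium tier_bottom is at (204,259), with turquoise decoys at (142,260) and (173,325). Blue is at (249,188), red at (357,198), and the lid at (302,268). The base is at (392,265), with its posts at about (378,257) and (410,270).

```bash
cat > h.py <<'E'
from cell import robot, move_gripper, telemetry, viewer
import cv2,numpy as np
from scipy.optimize import minimize
from scipy.spatial.transform import Rotation as Ro
def cam(n):
    d=viewer.get_image(n); d["R"]=cv2.Rodrigues(np.array(d["rvec"],float))[0]; return d
def proj(d,P):
    return cv2.projectPoints(np.array(P,float).reshape(-1,1,3),np.array(d["rvec"],float),np.array(d["tvec"],float),np.array(d["camera_matrix"]),np.array([d["k1"],0,0,0.]))[0].reshape(-1,2)
def ray(d,px,z):
    s=cv2.undistortPoints(np.array(px,float).reshape(-1,1,2),np.array(d["camera_matrix"]),np.array([d["k1"],0,0,0.])).reshape(-1,2)
    v=np.c_[s,np.ones(len(s))]@d["R"]; c=-d["R"].T@np.array(d["tvec"],float).ravel()
    return (c+v*((z-c[2])/v[:,2])[:,None])[:,:2]
A=np.linspace(0,2*np.pi,48,endpoint=False)
def circ(r,z): return np.c_[r*np.cos(A),r*np.sin(A),0*A+z]
def can(h): return [np.r_[circ(.0225,0),circ(.0255,.006),circ(.032,.007),circ(.032,h)]]
sq=np.array([[x,y,z] for x in(-.044,.044) for y in(-.044,.044) for z in(0,.004)])
M={"base":[circ(.052,0),circ(.052,.008)],"tier_bottom":[sq,np.r_[circ(.032,0),circ(.032,.052)]],
 "tier_blue":can(.042),"tier_red":can(.034),
 "lid":[np.r_[circ(.0225,0),circ(.032,.007),circ(.032,.010)],np.r_[circ(.009,.01),circ(.009,.037)]]}
M["base"][0]=np.r_[M["base"][0],M["base"][1]]; M["base"].pop()
M["base"]+= [np.r_[circ(.005,.008),circ(.0025,.03)]+[0,s*.039,0] for s in(1,-1)]
K=4
def render(d,t,x,y,yaw,z=0):
    im=np.zeros((480*K,640*K),np.uint8); R=Ro.from_euler("z",yaw).as_matrix()
    for part in M[t]:
        p=proj(d,part@R.T+[x,y,z])
        cv2.fillPoly(im,[cv2.convexHull(np.round((p+.5)*K-.5).astype(np.int32))],255)
    return cv2.resize(im,(640,480),interpolation=cv2.INTER_AREA)/255.
def fit(ds,ms,t,x0,z=0,yaw=False):
    def cost(q): return sum(np.abs(render(d,t,q[0],q[1],q[2] if yaw else 0,z)-m).sum()/m.sum() for d,m in zip(ds,ms))
    x0=list(x0)+[0]; best=None
    for a in(np.radians([0,30,60]) if yaw==1 else [0]):
        s=np.array([[*x0[:2],a],[x0[0]+.012,x0[1],a],[x0[0],x0[1]+.012,a],[x0[0]-.006,x0[1]-.006,a+.3]])
        n=3 if yaw else 2
        r=minimize(lambda q:cost(q),s[0][:n],method="Nelder-Mead",options=dict(initial_simplex=s[:n+1,:n],xatol=2e-4,fatol=1e-4,maxiter=80))
        if best is None or r.fun<best.fun: best=r
    return best.x,best.fun
E
python3 - <<'E'
from h import *
ds={n:cam(n) for n in("top","side")}
pos={"base":[[392,265],[366,324]],"tier_bottom":[[204,260],[206,220]],"tier_blue":[[249,188],[299,210]],"tier_red":[[357,198],[387,259]],"lid":[[302,268],[270,270]]}
for t,pp in pos.items():
    ms=[]
    for (n,d),p in zip(ds.items(),pp):
        o=min(viewer.silhouettes(n,t),key=lambda o:np.hypot(*(np.array(o["position"])[::-1]-p)))
        ms.append(o["mask"].astype(float))
    x0=ray(ds["top"],pp[0],.02)[0]; y=1 if t in("tier_bottom",) else False
    D=list(ds.values())
    for dd,mm,l in((D[:1],ms[:1],"top"),(D[1:],ms[1:],"side"),(D,ms,"both")):
        q,f=fit(dd,mm,t,x0,yaw=y); print(t,l,np.round(q,4),round(f,3))
    print("r",np.hypot(*q[:2]))
for n,d in ds.items():
    hsv=cv2.cvtColor(d["pixels"],cv2.COLOR_RGB2HSV); m=cv2.inRange(hsv,(20,120,100),(32,255,255))
    k,_,st,ce=cv2.connectedComponentsWithStats(m)
    c=[(ce[i],st[i,4]) for i in range(1,k) if st[i,4]>3 and np.hypot(*(ce[i]-pos["base"][n=="side"]))<35]
    print(n,c,[ray(d,x[0],.019 if n=="side" else .024) for x in c])
    p=pos["tier_bottom"][n=="side"]; cr=d["pixels"][p[1]-35:p[1]+35,p[0]-45:p[0]+45,::-1]
    cv2.imwrite(f"pics/tb_{n}.png",cv2.resize(cr,None,fx=6,fy=6,interpolation=cv2.INTER_CUBIC))
a,b=[cv2.imread(f"pics/tb_{n}.png") for n in ds]
cv2.imwrite("pics/tb.png",cv2.resize(np.vstack([a,b]),(540*5//7,600)))
E
```

```text
base top [ 0.4532 -0.2189] 0.036
base side [ 0.4542 -0.2186] 0.059
base both [ 0.454  -0.2183] 0.098
r 0.5037233722529337
tier_bottom top [0.4533 0.2191 0.147 ] 0.056
tier_bottom side [0.4514 0.216  0.1139] 0.041
tier_bottom both [0.4531 0.2185 0.1355] 0.128
r 0.503059920975476
tier_blue top [0.6166 0.1197] 0.155
tier_blue side [0.617  0.1176] 0.044
tier_blue both [0.6172 0.1179] 0.206
r 0.6283467038653626
tier_red top [ 0.6045 -0.1313] 0.061
tier_red side [ 0.6049 -0.1332] 0.065
tier_red both [ 0.605  -0.1319] 0.139
r 0.6192099811637888
lid top [ 0.4401 -0.0083] 0.048
lid side [ 0.4392 -0.0087] 0.067
lid both [ 0.4395 -0.0083] 0.118
r 0.4396220594795961
top [(array([377.4, 257.4]), np.int32(15)), (array([409., 270.]), np.int32(19))] [array([[ 0.46660605, -0.18055144]]), array([[ 0.43967661, -0.25358842]])]
side [(array([354.58666667, 302.84      ]), np.int32(75)), (array([379.04166667, 332.875     ]), np.int32(96))] [array([[ 0.46544432, -0.18415951]]), array([[ 0.43860918, -0.25628538]])]
```

View pics/tb.png

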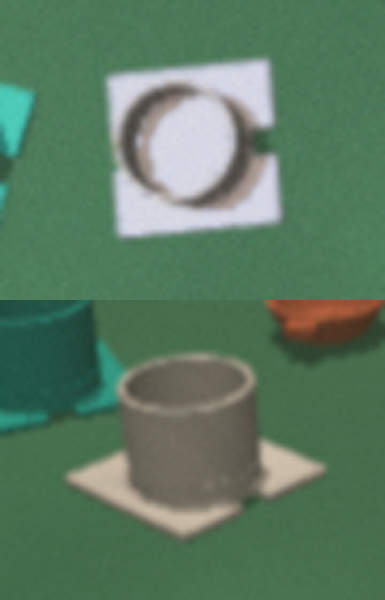

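Notches sit on the flange's image-right and image-left sides (along about ±y world), so tier yaw is about 0.13. Post spacing measures 78 mm as specified, and base yaw is about -0.354. I'm moving on to the bottom tier.

```bash
cat >> h.py <<'E'
def quat(psi):
    y=np.array([np.cos(psi),np.sin(psi),0]); z=np.array([0,0,-1.]); return Ro.from_matrix(np.c_[np.cross(y,z),y,z]).as_quat()
def pick_psi(psis,*pts):
    """psi (mod pi) feasible at all (pos,dpsi), least joint-7 excursion"""
    best=None
    for p in psis:
        for k in(-1,0,1):
            J=[robot.inverse_kinematics(np.array(P),quat(p+k*np.pi+dp)) for P,dp in pts]
            if any(j is None for j in J): continue
            c=max(abs(j[6]) for j in J)
            if best is None or c<best[0]-1e-3: best=(c,p+k*np.pi)
    return best
def fz(): return telemetry.read_state()["force"]
def st(m=""):
    s=telemetry.read_state(); print(m,"t",round(s["time_s"],1),"ee",np.round(s["ee_pos"],4),"F",np.round(s["force"],1),"w",round(s["width"]*93,1),"g",round(s["grip_force"],1)); return s
def grab(xy,psi,z,opening=1.0,force=25,lift=.24):
    move_gripper(opening); robot.reach([*xy,z+.10],quat(psi)); robot.servo_line([*xy,z],.12)
    move_gripper(0.0,force); st("gripped"); robot.servo_line([*xy,lift],.15); st("lifted")
def lower(xy,ztop,zseat,lim=6,step=.0015):
    """line to ztop, then small steps until contact or 3 mm below the expected seat"""
    robot.servo_line([*xy,ztop],.12); robot.hold(.2); f0=fz()[2]; z=ztop
    while z>zseat-.003:
        z-=step; robot.servo_line([*xy,z],.03); f=fz()[2]-f0
        if abs(f)>lim: break
    st(f"lowered z-zseat={1e3*(z-zseat):.1f}mm df={f:.1f}"); return z
E
python3 - <<'E'
from h import *
T=np.array([.4528,.2182]);B=np.array([.4535,-.2183]);yt,yb=.133,-.354
b=pick_psi([yt],([*T,.12],0),([*T,.24],0),([*B,.24],yb-yt),([*B,.03],yb-yt)); print(b)
psi=b[1]
grab(T,psi,.022)
robot.reach([*B,.24],quat(psi+yb-yt)); robot.servo_line([*B,.022+.008+.035],.15); st("hover")
d=cam("side"); c=d["pixels"][200:400,250:490,::-1]; e=cam("top")["pixels"][165:365,272:512,::-1]
cv2.imwrite("pics/hov.png",np.hstack([cv2.resize(x,(400,333),interpolation=cv2.INTER_CUBIC) for x in(c,e)]))
E
```

```text
(np.float64(0.6742798603288397), 0.133)
gripped t 5.0 ee [0.4532 0.2183 0.0223] F [0.5 0.2 2.3] w 62.5 g 25.0
lifted t 6.6 ee [0.4522 0.2179 0.2392] F [ 0.1  0.6 -2.1] w 62.5 g 25.0
hover t 9.5 ee [ 0.4541 -0.2187  0.0657] F [-0.3 -0.2 -1.7] w 62.3 g 25.0
```

View pics/hov.png

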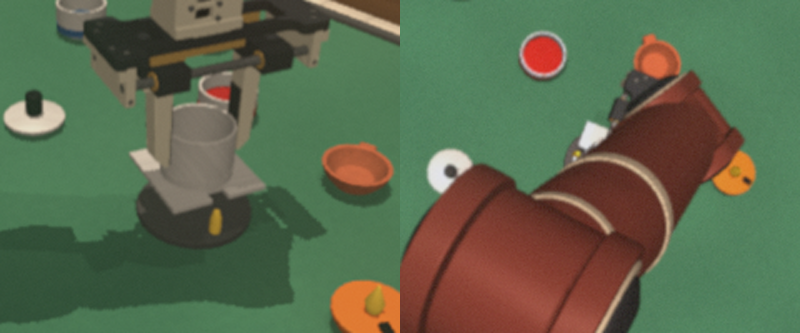

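The side view shows the tier level above the base, with its front notch at about (220,195) in the crop, above the front post. I'll lower it step by step.

```bash
python3 - <<'E'
from h import *
B=np.array([.4535,-.2183])
z=lower(B,.022+.008+.026,.022+.008)
d=cam("side"); c=d["pixels"][230:380,270:470,::-1]
cv2.imwrite("pics/low.png",cv2.resize(c,(600,450),interpolation=cv2.INTER_CUBIC))
E
```

```text
lowered z-zseat=-1.0mm df=10.0 t 14.6 ee [ 0.4535 -0.2183  0.0302] F [-1.5  1.   8.3] w 62.2 g 25.0
```

View pics/low.png

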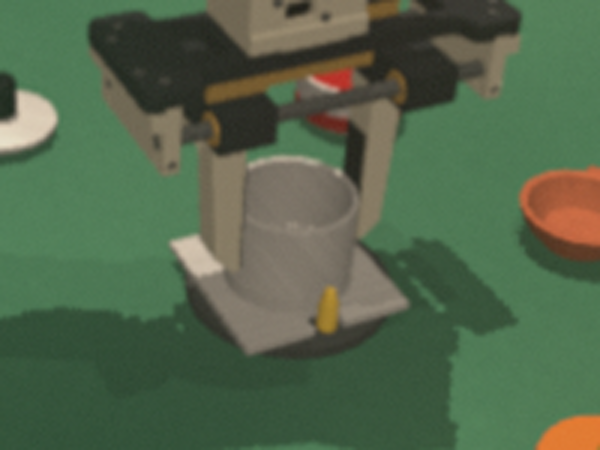

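Bottom tier is seated flat, and the post at crop (327,310) stands in the notch. I'll release it and fetch the blue tier.

```bash
cat >> h.py <<'E'
def place(t,xy,B,g,zseat,opening=1.0,lim=6,clear=.02):
    """pick t (origin on the table) with TCP g above its origin, lower it at B to origin height zseat"""
    b=pick_psi(np.linspace(-1.5,1.5,13),([*xy,.11],0),([*xy,.24],0),([*B,.24],0),([*B,zseat+g],0)); print(b)
    grab(xy,b[1],g,opening); robot.reach([*B,.24],quat(b[1]))
    return lower(B,zseat+g+clear,zseat+g,lim)
E
python3 - <<'E'
from h import *
B=np.array([.4535,-.2183])
move_gripper(1.0); robot.servo_line([*B,.20],.2); robot.reach([.6,.05,.24],telemetry.read_state()["tool_rot"]); st()
d=cam("side"); o=viewer.silhouettes("side","tier_bottom")
print([(x["p"],x["position"]) for x in o])
o=min(o,key=lambda o:np.hypot(*(np.array(o["position"])-[300,366])))
print(fit([d],[o["mask"].astype(float)],"tier_bottom",B,z=.008,yaw=2))
e=cam("top"); o=min(viewer.silhouettes("top","tier_bottom"),key=lambda o:np.hypot(*(np.array(o["position"])-[265,392])))
print(o["position"],o["mask"].sum(),fit([e],[o["mask"].astype(float)],"tier_bottom",B,z=.008,yaw=2))
E
```

```text
t 17.5 ee [0.5994 0.0473 0.2398] F [ 0.7 -0.4  0.4] w 93.1 g 0.0
[(0.8, [314.0, 362.2]), (0.58, [199.7, 163.9]), (0.56, [231.7, 123.2])]
(array([ 0.45353667, -0.21747825, -0.36250696]), np.float64(0.0835956444928091))
[265.3, 394.2] 1484 (array([ 0.45400391, -0.21729766, -0.35427703]), np.float64(0.06327361133132499))
```

```bash
python3 - <<'E'
from h import *
B=np.array([.4537,-.2177])
place("tier_blue",[.617,.1182],B,.012,.053)
d=cam("side"); c=d["pixels"][230:380,270:470,::-1]
cv2.imwrite("pics/blue.png",cv2.resize(c,(600,450),interpolation=cv2.INTER_CUBIC))
E
```

```text
(np.float64(0.4413548100008979), np.float64(-0.5))
gripped t 20.1 ee [0.6173 0.1182 0.0123] F [ 0.2 -0.3  1.4] w 63.9 g 25.0
lifted t 21.8 ee [0.6164 0.1183 0.239 ] F [-0.3  0.5 -0.5] w 63.7 g 24.6
lowered z-zseat=-1.0mm df=9.2 t 28.3 ee [ 0.4538 -0.2177  0.0651] F [-2.2  1.3  8.4] w 63.9 g 25.0
```

View pics/blue.png

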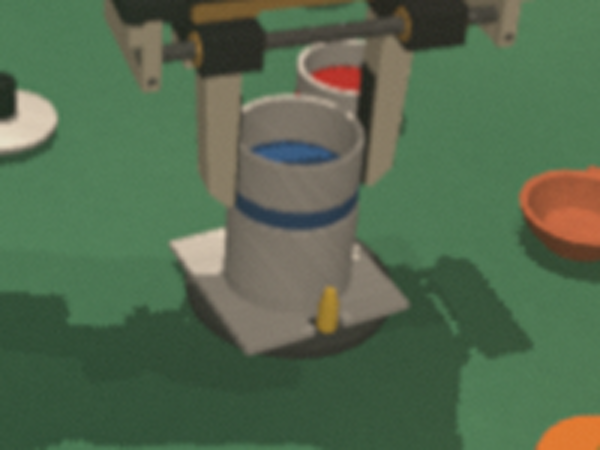

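Blue is nested: its band meets the lower rim, and contact came at the expected height. I'll release it, check, and fetch the red tier.

```bash
python3 - <<'E'
from h import *
B=np.array([.4537,-.2177])
move_gripper(1.0); robot.servo_line([*B,.22],.2); robot.reach([.6,.0,.24],telemetry.read_state()["tool_rot"]); st()
q=[]
for n,p in(("side",[295,366]),("top",[265,394])):
    d=cam(n); o=min(viewer.silhouettes(n,"tier_blue"),key=lambda o:np.hypot(*(np.array(o["position"])-p)))
    r=fit([d],[o["mask"].astype(float)],"tier_blue",B,z=.053); print(n,o["position"],r); q.append(r)
    if n=="top": cv2.imwrite("pics/stk.png",cv2.resize(np.hstack([c0,d["pixels"][205:315,330:450,::-1]]),None,fx=3,fy=3,interpolation=cv2.INTER_CUBIC))
    c0=d["pixels"][245:355,305:425,::-1]
E
```

```text
t 31.0 ee [ 0.5991 -0.0026  0.2397] F [-0.1  0.3  0.3] w 93.3 g 0.0
side [282.3, 367.8] (array([ 0.45387204, -0.21679164]), np.float64(0.03864402255513663))
top [258.6, 401.9] (array([ 0.45452491, -0.21557651]), np.float64(0.040286967691897525))
```

View pics/stk.png

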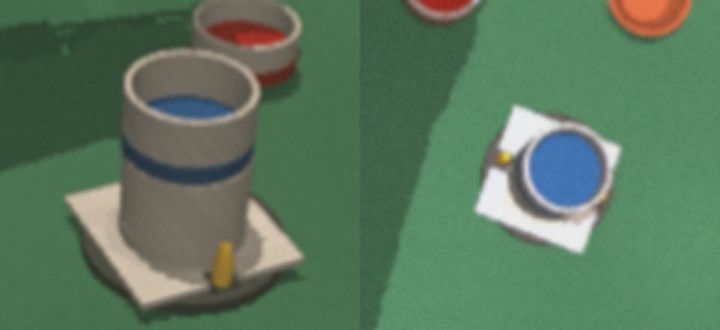

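The blue tier stands upright and nested, with its band flush on the lower rim. Red is next.

```bash
python3 - <<'E'
from h import *
B=np.array([.4541,-.2168])
place("tier_red",[.6048,-.1321],B,.010,.088)
move_gripper(1.0); robot.servo_line([*B,.24],.2); robot.reach([.6,.0,.26],telemetry.read_state()["tool_rot"]); st()
for n,p in(("side",[260,366]),("top",[260,403])):
    d=cam(n); o=min(viewer.silhouettes(n,"tier_red"),key=lambda o:np.hypot(*(np.array(o["position"])-p)))
    print(n,o["position"],fit([d],[o["mask"].astype(float)],"tier_red",B,z=.088))
    if n=="top": cv2.imwrite("pics/stk2.png",cv2.resize(np.hstack([c0,d["pixels"][205:335,330:450,::-1]]),None,fx=3,fy=3,interpolation=cv2.INTER_CUBIC))
    c0=d["pixels"][225:355,305:425,::-1]
E
```

```text
(np.float64(0.2430940559264136), np.float64(-0.75))
gripped t 33.8 ee [ 0.605  -0.1322  0.0102] F [-0.   0.8  1.3] w 63.4 g 25.0
lifted t 35.5 ee [ 0.6043 -0.1318  0.239 ] F [-0.7 -0.4 -1.8] w 63.2 g 25.0
lowered z-zseat=-1.0mm df=7.8 t 41.0 ee [ 0.4542 -0.2169  0.0981] F [-1.5  1.3  7.8] w 63.3 g 25.1
 t 43.6 ee [ 0.599  -0.0026  0.2598] F [ 1.2 -0.9 -0.2] w 93.0 g 0.0
side [264.9, 369.1] (array([ 0.45260186, -0.21790742]), np.float64(0.05081092692707028))
top [261.5, 402.8] (array([ 0.45400666, -0.21696269]), np.float64(0.03214520008746994))
```

View pics/stk2.png

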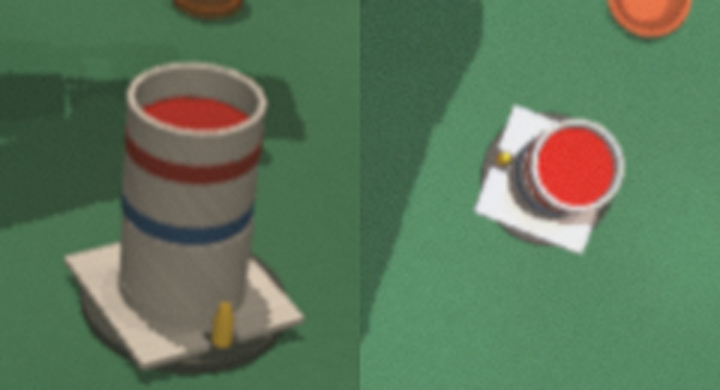

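Red is nested and upright. The lid is next.

```bash
python3 - <<'E'
from h import *
B=np.array([.4536,-.2172])
place("lid",[.4397,-.0084],B,.0165,.115,opening=.55)
d=cam("side"); cv2.imwrite("pics/lid.png",cv2.resize(d["pixels"][200:360,300:460,::-1],None,fx=3,fy=3,interpolation=cv2.INTER_CUBIC))
E
```

```text
(np.float64(0.3672888280461458), np.float64(-0.75))
gripped t 47.2 ee [ 0.4398 -0.0084  0.0166] F [-0.4 -0.1  2.4] w 17.1 g 25.0
lifted t 48.8 ee [ 0.4391 -0.0083  0.2393] F [ 0.1 -1.  -0.8] w 17.2 g 25.0
lowered z-zseat=-1.0mm df=6.7 t 54.2 ee [ 0.4537 -0.2173  0.1316] F [-1.5  1.5  6.8] w 17.0 g 25.0
```

View pics/lid.png

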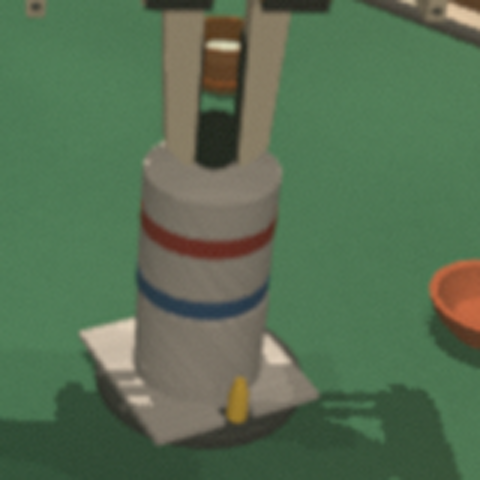

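The lid sits flush on the red rim at the expected height. I'll release it, retreat and check.

```bash
python3 - <<'E'
from h import *
B=np.array([.4536,-.2172])
move_gripper(.55); robot.servo_line([*B,.26],.15); robot.reach([.6,.05,.28],telemetry.read_state()["tool_rot"]); robot.hold(.5); st()
a=cam("side")["pixels"][::,:,::-1]; b=cam("top")["pixels"][:,:,::-1]
v=cv2.resize(np.hstack([a[190:390,150:550],b[120:320,110:510]]),None,fx=1,fy=1)
cv2.imwrite("pics/fin.png",np.vstack([cv2.resize(a[200:350,260:500],(480,300)),cv2.resize(b[130:310,130:510],(480,227))]))
E
```

```text
t 57.7 ee [0.6    0.0498 0.28  ] F [ 0.1  0.2 -0.3] w 50.9 g 0.0
```

View pics/fin.png

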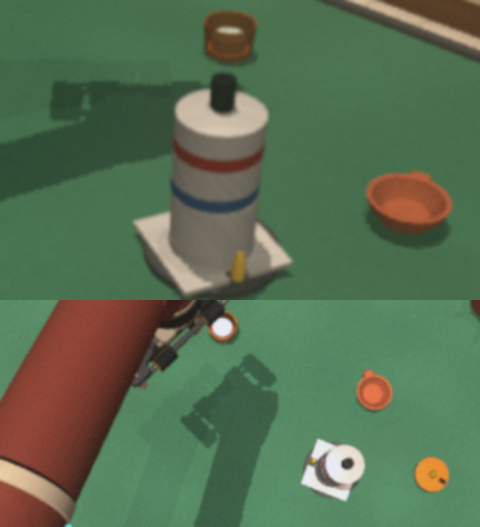

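The picture shows the full stack upright, with the lid closed (knob at (222,92) in the upper crop). The bystanders in view haven't moved.

```bash
python3 -c "
from cell import robot
print(robot.close_job())"
```

```text
the job is handed in; nothing more can be done
None
```

The tiffin is assembled on its base in the order asked (notched tier, blue, red, lid), each nested and upright, the four bystanders were left alone, and the job was handed in at about 58 s.

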